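# Packing up the curio stall: finish the pinwheel layer

### The arm

A 6-joint arm with a two-finger parallel gripper is mounted at the origin on the work surface. World frame = base frame: x ahead of the robot, y to its left, z up, the work surface at z = 0. Lengths are in m, angles in degrees, forces in N, time in s.
With the tool pointing down it reaches from about 0.25 to 0.725 m from the base axis. Payload 4 kg.
Tool frame: the origin (TCP) lies at the very end of the fingers, on their centre line; the grasp point (between the pads) lies 19 mm behind it; z points along the fingers, y is the line along which they close (so a half turn about z gives the same grasp; the last joint's range is limited). The gripper opens to 85 mm and grips with 20 to 120 N. Pads are 22 mm wide; open, the fingers measure 114 mm over their backs; the gripper's body (76 mm by 85 mm) begins 54 mm behind the grasp point. The pads swing forward as they close: fully open they stand 13 mm farther back than shut.
Start: joints at [72.651, 13.785, 0.286, 76.501, 0, 90], TCP at [0.149, 0.477, 0.231] pointing down, gripper open.
Joint ranges: [-155.79, 155.79], [-60.16, 107.12], [-62.33, 73.08], [-114, 123.19], [-81.49, 82.49], [-180, 180]. Speed limits (degrees/s): [159.86, 159.86, 180, 180, 180, 180].

### API

Orientations are given as [roll, pitch, yaw] about the fixed x, y, z axes, in that order (R = Rz(yaw) Ry(pitch) Rx(roll)).
In Python, from rig import r gives the robot as it stands. The module is installed in compiled form; this text tells all that it offers.
- The arm moves only by the tool send_rows, never from a script. Its argument "deltas" is a list of rows, each an object with "fingers": the closure, from -1 (fully open) to 1 (shut); "travel": the shift along the tool's x, y, z as a fraction of full scale, a list of three; "twist": the turn, a rotation vector about the tool's x, y, z as a fraction of full scale, a list of three. A call has 1 to 5 rows; each row is the pose to reach, as a shift and turn from the pose commanded when the call began, along the tool's axes at that moment; what a row does not reach only later rows make up. Full scale, the value 1, is 0.75 m for a shift and pi/2 rad for a turn. A row lasts 1/12 s, in which the tool goes at most 41.7 mm and 7.16 degrees, less where a joint would pass 70% of its speed; a pose out of reach is approached as far as the arm can. A call with a number of a shift or a turn outside -1 to 1 is refused whole. A call with a gripper value outside its range is refused whole. The fingers move at their own pace and stop on an object; "newtons" is the grip in N (left out, the last holds). Time passes only in rows, so rows that repeat a pose let the fingers close. It gives the time, the measured TCP pose, the force, the opening and the grip force at its end, in the units of the state.
- r.read_state(): the state, without advancing time (a new reading comes with each control period).
- r.capture(name): name is "side" or "top"; returns a dict with "pixels" (384x512x3 uint8, red, green, blue), "range_z" (384x512 float32, m along the optical axis (not along the pixel's ray), 0 where there is no reading), "K" (3x3 intrinsics, pixels), "distortion" ([k1, k2, p1, p2, k3] as OpenCV has them; the pictures are not rectified), "T" (4x4, takes a point from camera to world coordinates). Camera axes: x right, y down, z forward; pixel columns grow to the right and rows downward; lengths in m; the calibration is good to about 2 mm. A picture is of the moment at which its call begins.
- r.hand_in(): hands the job in; it is judged then, once.
The state is a dict: "t": time; "q": joint angles; "qvel": joint speeds; "effort": joint torques, N m; "tool_pos": TCP position; "tcp_rot": TCP orientation; "wrist_force": force on the tool from outside, world axes, zero at the start; "moment": the same for the moment, N m; "gripper_width": finger opening in m; "finger_force": force on a finger pad.
Only numpy, scipy, OpenCV 4.12 (cv2) and the standard library are available. Lean on these libraries where they do the work, as an engineer would, in place of code of your own. Each camera call takes 0.05 s, during which the arm holds its last target. There are 200 camera calls.

### The job

Two long jewellery cartons already lie parallel on the small wooden pallet, at opposite edges. Add the two loose cartons of the same size from the table, crosswise in the two empty places along the other edges, to complete the flat four-carton pinwheel layer: every carton's end faces the next one's side with about a 10 mm gap, and an empty square stays in the middle. Leave the two laid cartons where they are; the shorter and the square cartons do not belong in this layer.

Things in the scene. Friction and masses are not known exactly. Their poses are not given: they have to be found in the camera images.
- box_a_mid (a point): Centre (half-way up) of the first loose plain cardboard jewellery carton, 160 mm long (its x), 50 mm wide (its y), 40 mm high (its z), a strip of white tape along its lid, lying flat on the table, about 0.3 kg. Pinch it across its 50 mm width. Its long axis may point either way. Bystanders nearby: a shorter carton (105 mm) and a square one (92 mm).
- box_b_mid (a point): Centre of the second loose carton, identical to the first and interchangeable with it.
- laid_1_mid (a point): Centre of the first laid carton (same size, loose), along one pallet edge. Its x: length; its y: level, across the pallet to the other laid carton. In this frame the two empty places' centres are x +115, y +55 mm and x -55, y +115 mm, same height; a carton there has its length along this y. Pallet: fixed wooden slab 250 by 250 mm, flat top 25 mm above the table, centre at x +30, y +85 mm here.
- laid_2_mid (a point): Centre of the second laid carton (same size, loose), axes parallel to the first's, at the opposite pallet edge: at x +60, y +170 mm in the first's frame. Each laid carton weighs about 0.55 kg.
There are look-alikes about, which are no part of the job. What is shaped like the part that bears box_b_mid but pink is not meant. What is shaped like the part that bears box_a_mid but red is not meant.

How it is judged:
By the outcome, as a careful person would: the job done as asked, in the order asked, and still so for the second after the job is handed in, with the robot touching nothing.
It also fails if it takes over 56 s, if anything falls off the work surface, if the arm or the gripper's body presses on something with over 40 N, if the wrist force passes 120 N, or if a joint passes its speed limit or range.

## Working session

There is one attempt and no reset: what is moved stays moved. The work goes in short steps, Python scripts to look and compute and a tool call to move; the robot and the scene stay as the last step left them, time stands still between calls to the robot, and variables do not carry over. Pictures are saved under pics/ and viewed, at most 10 in all, crops included, and the job is handed in when it is done.

Besides the shell and the picture viewer there is one more tool, called after "Call:" by a JSON object that holds its "fn" and its "kwargs". send_rows: Moves the arm, as the interface text tells. Its arguments: {"type":"object","properties":{"deltas":{"type":"array"},"newtons":{"type":"number"}},"required":["deltas"]}

```bash
mkdir -p pics
python3 - <<'E'
from rig import r
import cv2,numpy as np
for n in("top","side"):
    c=r.capture(n); cv2.imwrite(f"pics/{n}0.png",c["pixels"][:,:,::-1]); np.savez(f"{n}0.npz",**c)
    print(n,c["K"].round(1).tolist(),c["distortion"],c["T"].round(3).tolist(),(c["range_z"]>0).mean())
print(r.read_state())
E
```

```text
top [[416.1, 0.0, 258.7], [0.0, 416.1, 188.0], [0.0, 0.0, 1.0]] [-0.07410075  0.          0.          0.          0.        ] [[-0.012, -0.99, 0.138, 0.253], [-1.0, 0.015, 0.022, -0.04], [-0.024, -0.138, -0.99, 1.274], [0.0, 0.0, 0.0, 1.0]] 0.9960378011067709
side [[456.9, 0.0, 251.8], [0.0, 456.9, 188.8], [0.0, 0.0, 1.0]] [-0.1475965  0.         0.         0.         0.       ] [[0.832, -0.326, 0.449, -0.219], [-0.555, -0.49, 0.672, -0.996], [0.001, -0.808, -0.589, 0.909], [0.0, 0.0, 0.0, 1.0]] 0.9960734049479166
{'t': 0.1, 'q': array([ 7.26509148e+01,  1.38271288e+01,  2.19613962e-01,  7.65014570e+01,
       -2.92526841e-04,  9.00016725e+01]), 'qvel': array([ 0.02071453, -0.16991072,  0.18894326, -0.09163962,  0.01530196,
       -0.07244258]), 'effort': array([-3.22868618e-04, -3.73138261e+01,  2.53009593e+01,  1.08731873e-02,
       -7.07373692e-05, -1.33070429e-05]), 'tool_pos': array([0.14892509, 0.47669945, 0.23049643]), 'tcp_rot': array([-1.79891028e+02,  2.95707211e-04,  1.62649243e+02]), 'wrist_force': array([-0.29364185, -0.06782579, -0.01554968]), 'moment': array([ 0.03986829, -0.03100145, -0.07384551]), 'finger_force': 0.0, 'gripper_width': 0.08538211580645894}
```

View pics/top0.png

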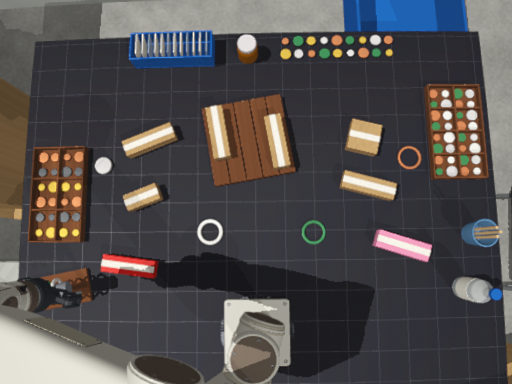

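View pics/side0.png

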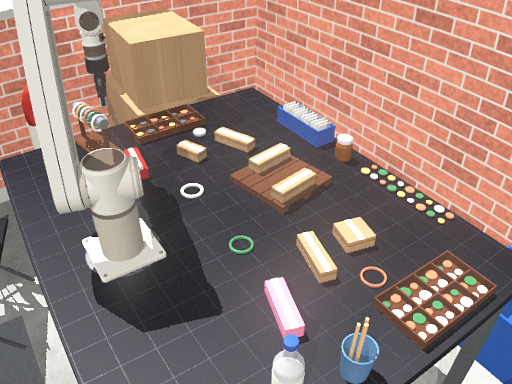

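The top view shows the loose cartons at about (150,140) and (368,185) and the laid ones at (217,132) and (278,140). The shorter carton is at (142,197), the square one at (365,137), and the red and pink decoys at (129,266) and (402,246).

```bash
cat > h.py <<'E'
import cv2,numpy as np
def world(c):
    v,u=np.mgrid[:384,:512]
    n=cv2.undistortPoints(np.stack([u,v],-1).reshape(-1,1,2).astype(np.float64),c["K"],c["distortion"]).reshape(384,512,2)
    d=np.concatenate([n,np.ones((384,512,1))],-1)
    R,t=c["T"][:3,:3],c["T"][:3,3]
    D=d@R.T
    return D*c["range_z"][...,None]+t, D, t
def find(c,z,box,zt=.012,amin=.004):
    """top faces at height z inside world box (x0,x1,y0,y1) -> (centre, yaw, L, W, mean z)"""
    P,D,t=world(c); X=D*((z-t[2])/D[...,2])[...,None]+t
    m=(abs(P[...,2]-z)<zt)&(P[...,0]>box[0])&(P[...,0]<box[1])&(P[...,1]>box[2])&(P[...,1]<box[3])
    n,l=cv2.connectedComponents(m.astype(np.uint8),connectivity=4); out=[]
    for i in range(1,n):
        s=l==i
        if s.sum()<60: continue
        q=X[s][:,:2]; mu=q.mean(0); w,V=np.linalg.eigh(np.cov(q.T))
        a=V[:,1]; yaw=np.degrees(np.arctan2(a[1],a[0]))
        if yaw>90: yaw-=180
        if yaw<=-90: yaw+=180
        (cx,cy),wh,_=cv2.minAreaRect(q.astype(np.float32))
        out.append((mu.round(4).tolist(),[round(cx,4),round(cy,4)],round(float(yaw),2),(np.sqrt(12*w[::-1])*1e3).round(1).tolist(),(np.sort(wh)*1e3).round(1).tolist(),round(float(np.median(P[s][:,2])),4),int(s.sum())))
    return out
E
python3 - <<'E'
import numpy as np
from h import *
for n in("top","side"):
    c=np.load(n+"0.npz")
    print(n)
    for z in(.04,.065):
        for o in find(c,z,(.2,.75,-.45,.45)): print(z,*o)
E
```

```text
top
0.04 [0.5786, -0.3345] [0.5787, -0.3343] -22.94 [96.0, 91.8] [92.0, 96.4] 0.0401 919
0.04 [0.5817, 0.3263] [0.5812, 0.3262] -69.36 [162.4, 54.2] [55.1, 162.9] 0.0397 885
0.04 [0.4299, -0.3414] [0.4297, -0.3406] 74.77 [161.1, 49.8] [51.0, 161.7] 0.0404 879
0.04 [0.405, 0.3425] [0.4048, 0.3425] -69.17 [108.3, 52.6] [52.8, 109.0] 0.0401 607
0.04 [0.2587, -0.4027] [0.2583, -0.406] 68.25 [99.5, 51.2] [51.3, 105.2] 0.0403 579
0.04 [0.2115, 0.3841] [0.2149, 0.3744] 86.78 [148.2, 25.4] [29.6, 155.0] 0.0397 399
0.065 [0.5949, 0.1096] [0.5954, 0.1096] 9.91 [160.0, 51.1] [51.3, 161.1] 0.0649 873
0.065 [0.5637, -0.0676] [0.5647, -0.0673] 10.01 [159.5, 50.6] [50.7, 160.1] 0.0652 878
side
0.04 [0.5793, 0.3187] [0.5772, 0.3197] -69.74 [167.3, 68.5] [73.8, 171.0] 0.0407 382
0.04 [0.4023, 0.3349] [0.4031, 0.3358] -72.62 [110.4, 62.5] [65.9, 116.7] 0.0401 258
0.04 [0.2112, 0.3807] [0.2059, 0.37] 85.12 [162.2, 21.9] [29.0, 161.8] 0.0393 119
0.04 [0.579, 0.0894] [0.5933, 0.0872] 3.57 [183.5, 50.0] [79.6, 181.9] 0.0396 248
0.04 [0.5436, -0.0873] [0.5628, -0.0681] 1.46 [184.7, 47.8] [72.0, 183.4] 0.0398 258
0.04 [0.5756, -0.3405] [0.5757, -0.3394] 60.49 [103.2, 98.1] [100.8, 105.0] 0.0403 788
0.04 [0.4255, -0.3485] [0.4259, -0.3455] 74.0 [170.1, 55.8] [57.4, 173.4] 0.0403 887
0.04 [0.2557, -0.406] [0.2554, -0.4096] 67.0 [96.3, 52.7] [53.9, 107.1] 0.0405 628
0.065 [0.5897, 0.1052] [0.5908, 0.1042] 10.81 [170.6, 63.8] [65.5, 177.1] 0.0656 466
0.065 [0.559, -0.0724] [0.5614, -0.0731] 10.74 [171.1, 60.9] [63.9, 173.8] 0.0657 578
```

```bash
cat > plan.py <<'E'
import numpy as np
from rig import r
def plan(x,y,z,yaw):
    s=r.read_state(); p=s["tool_pos"]; a=np.radians(s["tcp_rot"][2])
    d=np.array([x,y,z])-p; dy=(yaw-s["tcp_rot"][2]+90)%180-90
    tr=np.array([np.cos(a)*d[0]+np.sin(a)*d[1],np.sin(a)*d[0]-np.cos(a)*d[1],-d[2]])/.75
    print("travel",tr.round(4).tolist(),"twz",round(-dy/90,4),"rows",round(max(np.linalg.norm(d)/.0417,abs(dy)/7.16),1),"rot",s["tcp_rot"].round(2).tolist())
E
python3 - <<'E'
import numpy as np
from h import *
for n in("top","side"):
    c=np.load(n+"0.npz")
    print(n)
    for z in(.04,.065):
        for o in find(c,z,(.35,.75,-.45,.45),.005): print(z,*o)
from plan import plan
plan(.5810,.326,.12,-69.4)
E
```

```text
top
0.04 [0.5798, -0.3357] [0.5797, -0.3353] -20.96 [94.0, 90.2] [90.4, 94.0] 0.0402 848
0.04 [0.5827, 0.3272] [0.5826, 0.3269] -69.27 [161.8, 51.8] [52.1, 162.4] 0.0399 816
0.04 [0.4304, -0.3422] [0.4303, -0.3413] 74.64 [160.7, 48.3] [49.4, 160.7] 0.0404 804
0.04 [0.4054, 0.3435] [0.4056, 0.3437] -67.95 [106.8, 51.3] [51.2, 107.4] 0.0401 563
0.065 [0.5956, 0.11] [0.5964, 0.1103] 10.04 [159.3, 50.3] [50.2, 159.0] 0.065 817
0.065 [0.5645, -0.0678] [0.5656, -0.0674] 10.13 [158.0, 50.0] [50.1, 158.4] 0.0652 841
side
0.04 [0.5825, 0.3233] [0.5807, 0.3259] -67.74 [159.1, 59.6] [62.9, 161.9] 0.0412 293
0.04 [0.4041, 0.3403] [0.4035, 0.3401] -68.4 [103.1, 57.2] [62.7, 106.1] 0.0406 215
0.04 [0.5315, -0.0887] [0.5451, -0.0919] -2.38 [148.6, 41.7] [51.3, 140.9] 0.04 94
0.04 [0.5787, -0.3377] [0.5784, -0.3365] 88.15 [96.3, 94.3] [96.8, 98.0] 0.0406 695
0.04 [0.4286, -0.3453] [0.4288, -0.3421] 74.74 [164.3, 52.1] [53.6, 165.4] 0.0406 791
0.065 [0.5907, 0.1096] [0.5952, 0.1092] 9.99 [165.2, 56.9] [57.1, 166.8] 0.066 376
0.065 [0.5618, -0.0689] [0.564, -0.0684] 9.76 [165.9, 55.5] [55.8, 167.0] 0.066 490
travel [-0.6098, -0.02, 0.1473] twz 0.5783 rows 11.3 rot [-179.89, 0.0, 162.65]
```

Call:
{"fn": "send_rows", "kwargs": {"deltas": [{"fingers":-1,"travel":[-0.61,-0.02,0.14],"twist":[0,0,0.578]},{"fingers":-1,"travel":[-0.61,-0.02,0.14],"twist":[0,0,0.578]},{"fingers":-1,"travel":[-0.61,-0.02,0.14],"twist":[0,0,0.578]},{"fingers":-1,"travel":[-0.61,-0.02,0.14],"twist":[0,0,0.578]},{"fingers":-1,"travel":[-0.61,-0.02,0.14],"twist":[0,0,0.578]}], "newtons": 40}}

```text
t: 0.52
tool_pos: [0.3421, 0.4094, 0.1839]
tcp_rot: [-180.0, 0.0, 126.5]
wrist_force: [-0.5, 0.9, -0.5]
gripper_width: 0.0855
finger_force: 0.0
```

```bash
python3 -c "
from plan import *
plan(.5825,.327,.12,-69.4)"
```

```text
travel [-0.279, 0.1923, 0.0852] twz 0.1769 rows 6.3 rot [-179.96, 0.01, 126.53]
```

Call:
{"fn": "send_rows", "kwargs": {"deltas": [{"fingers":-1,"travel":[-0.279,0.192,0.085],"twist":[0,0,0.177]},{"fingers":-1,"travel":[-0.279,0.192,0.085],"twist":[0,0,0.177]},{"fingers":-1,"travel":[-0.279,0.192,0.085],"twist":[0,0,0.177]},{"fingers":-1,"travel":[-0.279,0.192,0.085],"twist":[0,0,0.177]},{"fingers":-1,"travel":[-0.279,0.192,0.085],"twist":[0,0,0.177]}]}}

```text
t: 0.93
tool_pos: [0.5337, 0.3446, 0.1328]
tcp_rot: [-179.9, 0.0, 110.9]
wrist_force: [-0.2, 0.7, -0.1]
gripper_width: 0.0852
finger_force: 0.0
```

```bash
python3 -c "
from plan import *
plan(.5825,.327,.08,-69.4)"
```

```text
travel [-0.0451, 0.0524, 0.0705] twz 0.0033 rows 1.8 rot [-179.93, 0.01, 110.9]
```

Call:
{"fn": "send_rows", "kwargs": {"deltas": [{"fingers":-1,"travel":[-0.045,0.052,0.07],"twist":[0,0,0.003]},{"fingers":-1,"travel":[-0.045,0.052,0.07],"twist":[0,0,0.003]},{"fingers":-1,"travel":[-0.045,0.052,0.07],"twist":[0,0,0.003]},{"fingers":-1,"travel":[-0.045,0.052,0.07],"twist":[0,0,0.003]},{"fingers":-1,"travel":[-0.045,0.052,0.07],"twist":[0,0,0.003]}]}}

```text
t: 1.35
tool_pos: [0.5802, 0.3283, 0.0813]
tcp_rot: [-179.9, -0.0, 110.6]
wrist_force: [0.5, -0.6, 0.8]
gripper_width: 0.0851
finger_force: 0.0
```

```bash
python3 -c "
from plan import *
plan(.5825,.327,.008,-69.4)"
```

```text
travel [-0.0027, 0.0023, 0.0977] twz 0.0005 rows 1.8 rot [-179.93, -0.01, 110.65]
```

Call:
{"fn": "send_rows", "kwargs": {"deltas": [{"fingers":-1,"travel":[-0.003,0.002,0.04],"twist":[0,0,0]},{"fingers":-1,"travel":[-0.003,0.002,0.08],"twist":[0,0,0]},{"fingers":-1,"travel":[-0.003,0.002,0.097],"twist":[0,0,0]},{"fingers":-1,"travel":[-0.003,0.002,0.097],"twist":[0,0,0]},{"fingers":-1,"travel":[-0.003,0.002,0.097],"twist":[0,0,0]}]}}

```text
t: 1.77
tool_pos: [0.5822, 0.3274, 0.0096]
tcp_rot: [-180.0, -0.0, 110.7]
wrist_force: [-0.5, -0.2, 2.0]
gripper_width: 0.0857
finger_force: 0.0
```

Call:
{"fn": "send_rows", "kwargs": {"deltas": [{"fingers":1,"travel":[0,0,0],"twist":[0,0,0]},{"fingers":1,"travel":[0,0,0],"twist":[0,0,0]},{"fingers":1,"travel":[0,0,0],"twist":[0,0,0]},{"fingers":1,"travel":[0,0,0],"twist":[0,0,0]},{"fingers":1,"travel":[0,0,0],"twist":[0,0,0]}], "newtons": 40}}

```text
t: 2.18
tool_pos: [0.5845, 0.3277, 0.0112]
tcp_rot: [179.8, -0.1, 110.6]
wrist_force: [1.0, -0.0, 6.8]
gripper_width: 0.0497
finger_force: 44.1
```

Call:
{"fn": "send_rows", "kwargs": {"deltas": [{"fingers":1,"travel":[0,0,0],"twist":[0,0,0]},{"fingers":1,"travel":[0,0,0],"twist":[0,0,0]},{"fingers":1,"travel":[0,0,0],"twist":[0,0,0]},{"fingers":1,"travel":[0,0,0],"twist":[0,0,0]},{"fingers":1,"travel":[0,0,0],"twist":[0,0,0]}]}}

```text
t: 2.6
tool_pos: [0.5845, 0.3276, 0.0112]
tcp_rot: [179.8, -0.1, 110.6]
wrist_force: [0.1, 0.9, 5.7]
gripper_width: 0.0495
finger_force: 44.2
```

Call:
{"fn": "send_rows", "kwargs": {"deltas": [{"fingers":1,"travel":[0,0,-0.03],"twist":[0,0,0]},{"fingers":1,"travel":[0,0,-0.07],"twist":[0,0,0]},{"fingers":1,"travel":[0,0,-0.11],"twist":[0,0,0]},{"fingers":1,"travel":[0,0,-0.15],"twist":[0,0,0]},{"fingers":1,"travel":[0,0,-0.17],"twist":[0,0,0]}]}}

```text
t: 3.02
tool_pos: [0.5842, 0.3272, 0.1405]
tcp_rot: [179.7, -0.0, 110.6]
wrist_force: [0.6, 0.2, -2.2]
gripper_width: 0.0495
finger_force: 43.3
```

```bash
python3 -c "
from plan import *
plan(.6692,.0065,.135,100.05)"
```

```text
travel [-0.4401, -0.0447, 0.0073] twz 0.1176 rows 8.0 rot [179.72, -0.04, 110.63]
```

Call:
{"fn": "send_rows", "kwargs": {"deltas": [{"fingers":1,"travel":[-0.03,-0.003,0],"twist":[0,0,0.02]},{"fingers":1,"travel":[-0.07,-0.007,0],"twist":[0,0,0.04]},{"fingers":1,"travel":[-0.11,-0.011,0],"twist":[0,0,0.06]},{"fingers":1,"travel":[-0.15,-0.015,0],"twist":[0,0,0.08]},{"fingers":1,"travel":[-0.19,-0.019,0],"twist":[0,0,0.1]}]}}

```text
t: 3.43
tool_pos: [0.6194, 0.1869, 0.1357]
tcp_rot: [-179.9, 0.0, 101.6]
wrist_force: [-0.1, 0.2, -3.1]
gripper_width: 0.0494
finger_force: 43.2
```

```bash
python3 -c "
from plan import *
plan(.6692,.0065,.135,100.05)"
```

```text
travel [-0.2489, 0.0168, 0.001] twz 0.017 rows 4.5 rot [-179.91, 0.01, 101.58]
```

Call:
{"fn": "send_rows", "kwargs": {"deltas": [{"fingers":1,"travel":[-0.05,0.003,0],"twist":[0,0,0.006]},{"fingers":1,"travel":[-0.1,0.006,0],"twist":[0,0,0.012]},{"fingers":1,"travel":[-0.15,0.01,0],"twist":[0,0,0.017]},{"fingers":1,"travel":[-0.19,0.013,0],"twist":[0,0,0.017]},{"fingers":1,"travel":[-0.22,0.016,0],"twist":[0,0,0.017]}]}}

```text
t: 3.85
tool_pos: [0.6647, 0.0255, 0.1357]
tcp_rot: [-179.9, 0.0, 99.9]
wrist_force: [0.9, -0.0, -1.4]
gripper_width: 0.0492
finger_force: 43.2
```

```bash
python3 -c "
from plan import *
plan(.6692,.0065,.115,100.05)"
```

```text
travel [-0.026, 0.0015, 0.0275] twz -0.0012 rows 0.7 rot [-179.91, 0.04, 99.94]
```

Call:
{"fn": "send_rows", "kwargs": {"deltas": [{"fingers":1,"travel":[-0.015,0.001,0.015],"twist":[0,0,0]},{"fingers":1,"travel":[-0.026,0.002,0.027],"twist":[0,0,0]},{"fingers":1,"travel":[-0.026,0.002,0.027],"twist":[0,0,0]},{"fingers":1,"travel":[-0.026,0.002,0.027],"twist":[0,0,0]},{"fingers":1,"travel":[-0.026,0.002,0.027],"twist":[0,0,0]}]}}

```text
t: 4.27
tool_pos: [0.6691, 0.0119, 0.1153]
tcp_rot: [-179.9, -0.1, 100.2]
wrist_force: [-0.2, 0.1, -3.2]
gripper_width: 0.0498
finger_force: 43.1
```

Run:
```python
from rig import r
import cv2,numpy as np
from h import *
from plan import plan
plan(.6692,.0065,.036,100.05)
z=r.read_state()["tool_pos"][2]-.011+.04; print(z)
c={n:r.capture(n) for n in("top","side")}
for n in c:
    np.savez(n+"1.npz",**c[n]); print(n,find(c[n],z,(.5,.8,-.15,.2),.006))
cv2.imwrite("pics/hold.png",np.hstack([cv2.resize(c["top"]["pixels"][70:220,180:330],(400,400)),cv2.resize(c["side"]["pixels"][90:240,210:360],(400,400))])[:,:,::-1])
```

```text
travel [-0.0071, -0.0012, 0.1057] twz 0.0019 rows 1.9 rot [-179.91, -0.05, 100.22]
0.14430048489170444
top [([0.6788, -0.0567], [0.6789, -0.0562], 8.45, [54.0, 20.0], [20.6, 52.7], 0.144, 122)]
side [([0.6712, -0.0228], [0.6763, -0.0212], -85.86, [97.4, 64.2], [81.9, 101.8], 0.1451, 263)]
```

View pics/hold.png

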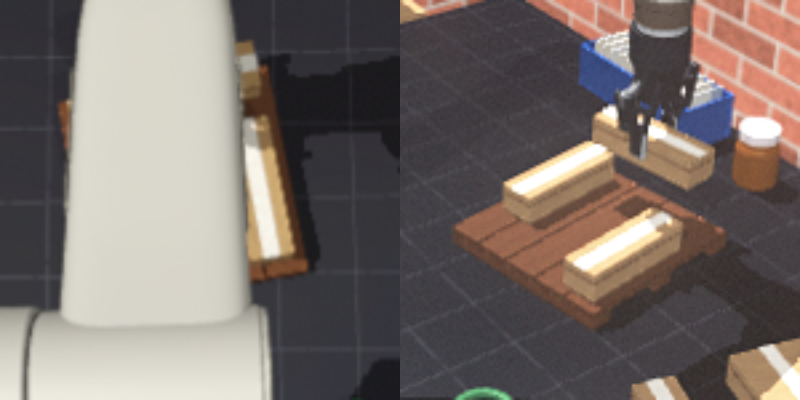

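The held carton (side crop, right panel about (650,140)) is level and gripped near its middle. Its visible end agrees with the TCP to about 1 mm along its length, so I'm lowering it.

Call:
{"fn": "send_rows", "kwargs": {"deltas": [{"fingers":1,"travel":[-0.007,-0.001,0.02],"twist":[0,0,0.002]},{"fingers":1,"travel":[-0.007,-0.001,0.045],"twist":[0,0,0.002]},{"fingers":1,"travel":[-0.007,-0.001,0.07],"twist":[0,0,0.002]},{"fingers":1,"travel":[-0.007,-0.001,0.08],"twist":[0,0,0.002]},{"fingers":1,"travel":[-0.007,-0.001,0.08],"twist":[0,0,0.002]}]}}

```text
t: 4.78
tool_pos: [0.6681, 0.0059, 0.0538]
tcp_rot: [-179.7, -0.1, 100.0]
wrist_force: [-1.0, -0.7, -3.4]
gripper_width: 0.0491
finger_force: 43.1
```

```bash
python3 -c "
from plan import *
plan(.6692,.0065,.0365,100.05)"
```

```text
travel [0.0005, 0.0016, 0.023] twz -0.0004 rows 0.4 rot [-179.74, -0.05, 100.01]
```

Call:
{"fn": "send_rows", "kwargs": {"deltas": [{"fingers":1,"travel":[0,0.001,0.008],"twist":[0,0,0]},{"fingers":1,"travel":[0,0.001,0.016],"twist":[0,0,0]},{"fingers":1,"travel":[0,0.001,0.022],"twist":[0,0,0]},{"fingers":1,"travel":[0,0.001,0.022],"twist":[0,0,0]},{"fingers":1,"travel":[0,0.001,0.022],"twist":[0,0,0]}]}}

```text
t: 5.2
tool_pos: [0.6707, 0.005, 0.0396]
tcp_rot: [-180.0, -0.0, 99.9]
wrist_force: [-0.2, -0.7, -2.6]
gripper_width: 0.0491
finger_force: 43.1
```

Call:
{"fn": "send_rows", "kwargs": {"deltas": [{"fingers":1,"travel":[0.001,0,0.001],"twist":[0,0,0]},{"fingers":1,"travel":[0.001,0,0.002],"twist":[0,0,0]},{"fingers":1,"travel":[0.001,0,0.003],"twist":[0,0,0]},{"fingers":1,"travel":[0.001,0,0.003],"twist":[0,0,0]},{"fingers":1,"travel":[0.001,0,0.003],"twist":[0,0,0]}]}}

```text
t: 5.62
tool_pos: [0.6706, 0.0057, 0.0373]
tcp_rot: [180.0, -0.0, 99.9]
wrist_force: [0.0, -0.1, -3.0]
gripper_width: 0.0493
finger_force: 43.1
```

Call:
{"fn": "send_rows", "kwargs": {"deltas": [{"fingers":1,"travel":[0,0,0.001],"twist":[0,0,0]},{"fingers":1,"travel":[0,0,0.002],"twist":[0,0,0]},{"fingers":1,"travel":[0,0,0.002],"twist":[0,0,0]},{"fingers":1,"travel":[0,0,0.002],"twist":[0,0,0]},{"fingers":1,"travel":[0,0,0.002],"twist":[0,0,0]}]}}

```text
t: 6.03
tool_pos: [0.6708, 0.0057, 0.0363]
tcp_rot: [180.0, 0.0, 99.9]
wrist_force: [-0.5, -0.2, 1.3]
gripper_width: 0.0495
finger_force: 43.6
```

Contact made; release and retreat.

Call:
{"fn": "send_rows", "kwargs": {"deltas": [{"fingers":0,"travel":[0,0,0],"twist":[0,0,0]},{"fingers":-0.5,"travel":[0,0,0],"twist":[0,0,0]},{"fingers":-1,"travel":[0,0,0],"twist":[0,0,0]},{"fingers":-1,"travel":[0,0,0],"twist":[0,0,0]},{"fingers":-1,"travel":[0,0,0],"twist":[0,0,0]}]}}

```text
t: 6.45
tool_pos: [0.6708, 0.0058, 0.0357]
tcp_rot: [180.0, 0.0, 99.9]
wrist_force: [-0.0, -0.1, -0.6]
gripper_width: 0.085
finger_force: 0.0
```

Call:
{"fn": "send_rows", "kwargs": {"deltas": [{"fingers":-1,"travel":[0,0,-0.02],"twist":[0,0,0]},{"fingers":-1,"travel":[0,0,-0.06],"twist":[0,0,0]},{"fingers":-1,"travel":[0,0,-0.1],"twist":[0,0,0]},{"fingers":-1,"travel":[0,0,-0.14],"twist":[0,0,0]},{"fingers":-1,"travel":[0,0,-0.14],"twist":[0,0,0]}]}}

```text
t: 6.87
tool_pos: [0.6748, 0.0058, 0.1487]
tcp_rot: [179.3, 0.1, 99.9]
wrist_force: [0.9, 1.2, 0.4]
gripper_width: 0.0856
finger_force: 0.0
```

```bash
python3 -c "
from plan import *
plan(.430,-.342,.14,74.7)"
```

```text
travel [-0.4005, -0.4015, 0.0116] twz 0.2804 rows 10.2 rot [179.27, 0.12, 99.93]
```

Call:
{"fn": "send_rows", "kwargs": {"deltas": [{"fingers":-1,"travel":[-0.4,-0.4,0.012],"twist":[0,0,0.28]},{"fingers":-1,"travel":[-0.4,-0.4,0.012],"twist":[0,0,0.28]},{"fingers":-1,"travel":[-0.4,-0.4,0.012],"twist":[0,0,0.28]},{"fingers":-1,"travel":[-0.4,-0.4,0.012],"twist":[0,0,0.28]},{"fingers":-1,"travel":[-0.4,-0.4,0.012],"twist":[0,0,0.28]}]}}

```text
t: 7.28
tool_pos: [0.5498, -0.1659, 0.1363]
tcp_rot: [180.0, 0.0, 74.6]
wrist_force: [0.5, -0.1, -0.3]
gripper_width: 0.0854
finger_force: 0.0
```

```bash
python3 -c "
from plan import *
plan(.430,-.342,.10,74.7)"
```

```text
travel [-0.2687, -0.0918, 0.0484] twz -0.0006 rows 5.2 rot [179.96, 0.01, 74.64]
```

Call:
{"fn": "send_rows", "kwargs": {"deltas": [{"fingers":-1,"travel":[-0.268,-0.092,0.048],"twist":[0,0,0]},{"fingers":-1,"travel":[-0.268,-0.092,0.048],"twist":[0,0,0]},{"fingers":-1,"travel":[-0.268,-0.092,0.048],"twist":[0,0,0]},{"fingers":-1,"travel":[-0.268,-0.092,0.048],"twist":[0,0,0]},{"fingers":-1,"travel":[-0.268,-0.092,0.048],"twist":[0,0,0]}]}}

```text
t: 7.7
tool_pos: [0.4343, -0.3361, 0.1015]
tcp_rot: [179.9, 0.0, 74.7]
wrist_force: [0.7, -0.2, 0.3]
gripper_width: 0.0851
finger_force: 0.0
```

Run:
```python
from rig import r
import numpy as np
from h import *
from plan import plan
plan(.430,-.342,.07,74.7)
c=r.capture("top"); np.savez("top2.npz",**c)
for o in find(c,.065,(.35,.8,-.2,.25),.005): print(*o)
```

```text
travel [-0.0091, -0.0034, 0.0419] twz 0.0005 rows 0.8 rot [179.95, 0.02, 74.74]
[0.6684, 0.0066] [0.6677, 0.0062] -79.76 [160.9, 51.7] [52.9, 160.1] 0.065 833
[0.5948, 0.1099] [0.5963, 0.1103] 9.9 [158.9, 50.4] [50.3, 159.2] 0.0649 814
[0.5647, -0.0679] [0.5656, -0.0677] 10.21 [159.0, 49.9] [50.0, 158.5] 0.0652 824
```

Call:
{"fn": "send_rows", "kwargs": {"deltas": [{"fingers":-1,"travel":[-0.009,-0.003,0.03],"twist":[0,0,0]},{"fingers":-1,"travel":[-0.009,-0.003,0.042],"twist":[0,0,0]},{"fingers":-1,"travel":[-0.009,-0.003,0.042],"twist":[0,0,0]},{"fingers":-1,"travel":[-0.009,-0.003,0.042],"twist":[0,0,0]},{"fingers":-1,"travel":[-0.009,-0.003,0.042],"twist":[0,0,0]}]}}

```text
t: 8.17
tool_pos: [0.4325, -0.3399, 0.0706]
tcp_rot: [180.0, 0.0, 74.8]
wrist_force: [-0.9, 0.1, 1.1]
gripper_width: 0.0854
finger_force: 0.0
```

```bash
python3 -c "
from plan import *
plan(.430,-.342,.0095,74.7)"
```

```text
travel [-0.0036, -0.0025, 0.0815] twz 0.0015 rows 1.5 rot [179.96, 0.01, 74.83]
```

Call:
{"fn": "send_rows", "kwargs": {"deltas": [{"fingers":-1,"travel":[-0.003,-0.003,0.03],"twist":[0,0,0]},{"fingers":-1,"travel":[-0.003,-0.003,0.06],"twist":[0,0,0]},{"fingers":-1,"travel":[-0.003,-0.003,0.081],"twist":[0,0,0]},{"fingers":-1,"travel":[-0.003,-0.003,0.081],"twist":[0,0,0]},{"fingers":-1,"travel":[-0.003,-0.003,0.081],"twist":[0,0,0]}]}}

```text
t: 8.58
tool_pos: [0.4293, -0.3412, 0.0095]
tcp_rot: [-180.0, -0.0, 74.8]
wrist_force: [0.2, 0.4, 0.8]
gripper_width: 0.0852
finger_force: 0.0
```

Call:
{"fn": "send_rows", "kwargs": {"deltas": [{"fingers":1,"travel":[0,0,0],"twist":[0,0,0]},{"fingers":1,"travel":[0,0,0],"twist":[0,0,0]},{"fingers":1,"travel":[0,0,0],"twist":[0,0,0]},{"fingers":1,"travel":[0,0,0],"twist":[0,0,0]},{"fingers":1,"travel":[0,0,0],"twist":[0,0,0]}], "newtons": 40}}

```text
t: 9.0
tool_pos: [0.4301, -0.3429, 0.0111]
tcp_rot: [179.8, 0.1, 74.7]
wrist_force: [0.0, 1.4, 6.4]
gripper_width: 0.0495
finger_force: 43.5
```

Call:
{"fn": "send_rows", "kwargs": {"deltas": [{"fingers":1,"travel":[0,0,0],"twist":[0,0,0]},{"fingers":1,"travel":[0,0,0],"twist":[0,0,0]},{"fingers":1,"travel":[0,0,0],"twist":[0,0,0]},{"fingers":1,"travel":[0,0,0],"twist":[0,0,0]},{"fingers":1,"travel":[0,0,0],"twist":[0,0,0]}]}}

```text
t: 9.42
tool_pos: [0.4301, -0.3429, 0.0111]
tcp_rot: [179.8, 0.1, 74.7]
wrist_force: [0.9, 0.6, 6.3]
gripper_width: 0.0492
finger_force: 43.5
```

Call:
{"fn": "send_rows", "kwargs": {"deltas": [{"fingers":1,"travel":[0,0,-0.03],"twist":[0,0,0]},{"fingers":1,"travel":[0,0,-0.07],"twist":[0,0,0]},{"fingers":1,"travel":[0,0,-0.11],"twist":[0,0,0]},{"fingers":1,"travel":[0,0,-0.15],"twist":[0,0,0]},{"fingers":1,"travel":[0,0,-0.17],"twist":[0,0,0]}]}}

```text
t: 9.83
tool_pos: [0.4297, -0.343, 0.1405]
tcp_rot: [179.8, 0.1, 74.7]
wrist_force: [0.9, -1.1, -2.4]
gripper_width: 0.0496
finger_force: 43.0
```

```bash
python3 -c "
from plan import *
plan(.4914,.0359,.135,100.05)"
```

```text
travel [0.509, -0.0538, 0.0073] twz -0.2814 rows 9.2 rot [179.77, 0.11, 74.72]
```

Call:
{"fn": "send_rows", "kwargs": {"deltas": [{"fingers":1,"travel":[0.04,-0.004,0],"twist":[0,0,-0.05]},{"fingers":1,"travel":[0.09,-0.009,0],"twist":[0,0,-0.1]},{"fingers":1,"travel":[0.14,-0.014,0],"twist":[0,0,-0.15]},{"fingers":1,"travel":[0.19,-0.019,0],"twist":[0,0,-0.2]},{"fingers":1,"travel":[0.24,-0.024,0],"twist":[0,0,-0.25]}]}}

```text
t: 10.25
tool_pos: [0.458, -0.1622, 0.1365]
tcp_rot: [-180.0, -0.0, 97.4]
wrist_force: [0.7, -0.7, -3.1]
gripper_width: 0.0493
finger_force: 42.9
```

```bash
python3 -c "
from plan import *
plan(.4914,.0359,.135,100.05)"
```

```text
travel [0.2562, 0.0781, 0.0021] twz -0.0296 rows 4.8 rot [-179.95, -0.02, 97.39]
```

Call:
{"fn": "send_rows", "kwargs": {"deltas": [{"fingers":1,"travel":[0.05,0.015,0],"twist":[0,0,-0.01]},{"fingers":1,"travel":[0.1,0.03,0],"twist":[0,0,-0.02]},{"fingers":1,"travel":[0.15,0.046,0],"twist":[0,0,-0.029]},{"fingers":1,"travel":[0.2,0.06,0],"twist":[0,0,-0.029]},{"fingers":1,"travel":[0.235,0.072,0],"twist":[0,0,-0.029]}]}}

```text
t: 10.67
tool_pos: [0.4894, 0.0209, 0.1366]
tcp_rot: [-179.9, -0.1, 100.0]
wrist_force: [-0.5, -0.0, -2.4]
gripper_width: 0.0493
finger_force: 42.9
```

```bash
python3 -c "
from plan import *
plan(.4914,.0359,.115,100.05)"
```

```text
travel [0.0192, 0.006, 0.0288] twz -0.001 rows 0.6 rot [-179.95, -0.06, 99.96]
```

Call:
{"fn": "send_rows", "kwargs": {"deltas": [{"fingers":1,"travel":[0.01,0.004,0.015],"twist":[0,0,-0.001]},{"fingers":1,"travel":[0.015,0.005,0.028],"twist":[0,0,-0.001]},{"fingers":1,"travel":[0.015,0.005,0.028],"twist":[0,0,-0.001]},{"fingers":1,"travel":[0.015,0.005,0.028],"twist":[0,0,-0.001]},{"fingers":1,"travel":[0.015,0.005,0.028],"twist":[0,0,-0.001]}]}}

```text
t: 11.08
tool_pos: [0.4915, 0.0286, 0.1156]
tcp_rot: [-179.9, 0.0, 99.8]
wrist_force: [1.0, 0.3, -2.6]
gripper_width: 0.0494
finger_force: 42.8
```

Run:
```python
from rig import r
import cv2,numpy as np
from h import *
from plan import plan
plan(.4914,.0359,.0365,100.05)
s=r.read_state(); print(s["tool_pos"]); z=s["tool_pos"][2]+.029
c={n:r.capture(n) for n in("top","side")}
for n in c: print(n,find(c[n],z,(.4,.65,-.15,.2),.005))
cv2.imwrite("pics/hold2.png",np.hstack([cv2.resize(c["top"]["pixels"][70:220,180:330],(400,400)),cv2.resize(c["side"]["pixels"][90:240,210:360],(400,400))])[:,:,::-1])
```

```text
travel [0.0096, 0.0016, 0.1055] twz -0.0024 rows 1.9 rot [-179.94, 0.01, 99.84]
[0.49148463 0.02857482 0.11564227]
top [([0.5023, -0.0323], [0.502, -0.032], 11.86, [51.1, 34.5], [34.9, 50.5], 0.1451, 213)]
side [([0.4955, -0.0031], [0.4961, 0.0001], -86.85, [102.4, 61.8], [76.7, 109.1], 0.1461, 303)]
```

View pics/hold2.png

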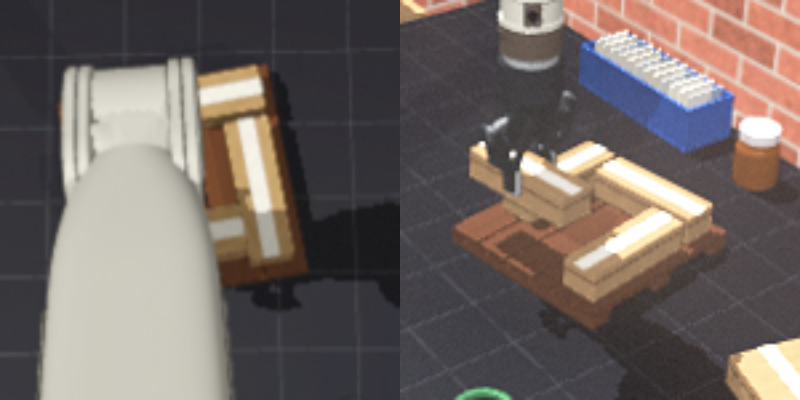

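The held carton (left panel about (225,225), right panel about (530,185)) is centred to within 1 mm over the empty place. Lowering it.

Call:
{"fn": "send_rows", "kwargs": {"deltas": [{"fingers":1,"travel":[0.009,0.001,0.02],"twist":[0,0,-0.002]},{"fingers":1,"travel":[0.009,0.001,0.045],"twist":[0,0,-0.002]},{"fingers":1,"travel":[0.009,0.001,0.07],"twist":[0,0,-0.002]},{"fingers":1,"travel":[0.009,0.001,0.085],"twist":[0,0,-0.002]},{"fingers":1,"travel":[0.009,0.001,0.085],"twist":[0,0,-0.002]}]}}

```text
t: 11.6
tool_pos: [0.4895, 0.0354, 0.05]
tcp_rot: [-179.7, -0.0, 100.0]
wrist_force: [-0.9, 0.6, -3.7]
gripper_width: 0.0497
finger_force: 42.7
```

```bash
python3 -c "
from plan import *
plan(.4914,.0355,.0365,100.05)"
```

```text
travel [-0.0003, 0.0025, 0.018] twz -0.0004 rows 0.3 rot [-179.74, -0.02, 100.02]
```

Call:
{"fn": "send_rows", "kwargs": {"deltas": [{"fingers":1,"travel":[0,0.001,0.006],"twist":[0,0,0]},{"fingers":1,"travel":[0,0.001,0.012],"twist":[0,0,0]},{"fingers":1,"travel":[0,0.001,0.016],"twist":[0,0,0]},{"fingers":1,"travel":[0,0.001,0.016],"twist":[0,0,0]},{"fingers":1,"travel":[0,0.001,0.016],"twist":[0,0,0]}]}}

```text
t: 12.02
tool_pos: [0.4925, 0.0365, 0.0404]
tcp_rot: [180.0, 0.0, 100.1]
wrist_force: [-0.1, 0.4, -1.1]
gripper_width: 0.0493
finger_force: 42.8
```

```bash
python3 -c "
from plan import *
plan(.4914,.0355,.0365,100.05)"
```

```text
travel [-0.0011, -0.0017, 0.0052] twz 0.0006 rows 0.1 rot [179.97, 0.0, 100.1]
```

Call:
{"fn": "send_rows", "kwargs": {"deltas": [{"fingers":1,"travel":[-0.001,-0.001,0.002],"twist":[0,0,0]},{"fingers":1,"travel":[-0.001,-0.001,0.003],"twist":[0,0,0]},{"fingers":1,"travel":[-0.001,-0.001,0.004],"twist":[0,0,0]},{"fingers":1,"travel":[-0.001,-0.001,0.005],"twist":[0,0,0]},{"fingers":1,"travel":[-0.001,-0.001,0.005],"twist":[0,0,0]}]}}

```text
t: 12.43
tool_pos: [0.4916, 0.0357, 0.0362]
tcp_rot: [-180.0, -0.0, 100.1]
wrist_force: [-0.9, 0.5, -2.3]
gripper_width: 0.0494
finger_force: 42.8
```

Call:
{"fn": "send_rows", "kwargs": {"deltas": [{"fingers":1,"travel":[0,0,0.001],"twist":[0,0,0]},{"fingers":1,"travel":[0,0,0.001],"twist":[0,0,0]},{"fingers":1,"travel":[0,0,0.001],"twist":[0,0,0]},{"fingers":1,"travel":[0,0,0.001],"twist":[0,0,0]},{"fingers":1,"travel":[0,0,0.001],"twist":[0,0,0]}]}}

```text
t: 12.85
tool_pos: [0.4917, 0.0357, 0.0361]
tcp_rot: [180.0, -0.0, 100.1]
wrist_force: [-2.8, 0.1, 5.2]
gripper_width: 0.0495
finger_force: 43.9
```

Call:
{"fn": "send_rows", "kwargs": {"deltas": [{"fingers":0,"travel":[0,0,0],"twist":[0,0,0]},{"fingers":-0.5,"travel":[0,0,0],"twist":[0,0,0]},{"fingers":-1,"travel":[0,0,0],"twist":[0,0,0]},{"fingers":-1,"travel":[0,0,0],"twist":[0,0,0]},{"fingers":-1,"travel":[0,0,0],"twist":[0,0,0]}]}}

```text
t: 13.27
tool_pos: [0.4919, 0.0357, 0.0354]
tcp_rot: [180.0, 0.0, 100.1]
wrist_force: [0.1, 0.4, 0.7]
gripper_width: 0.0854
finger_force: 0.0
```

Call:
{"fn": "send_rows", "kwargs": {"deltas": [{"fingers":-1,"travel":[0,0,-0.02],"twist":[0,0,0]},{"fingers":-1,"travel":[0,0,-0.06],"twist":[0,0,0]},{"fingers":-1,"travel":[0,0,-0.1],"twist":[0,0,0]},{"fingers":-1,"travel":[0,0,-0.15],"twist":[0,0,0]},{"fingers":-1,"travel":[0,0,-0.17],"twist":[0,0,0]}]}}

```text
t: 13.68
tool_pos: [0.494, 0.0359, 0.1676]
tcp_rot: [179.6, 0.0, 100.1]
wrist_force: [0.4, 0.1, 0.9]
gripper_width: 0.0854
finger_force: 0.0
```

```bash
python3 -c "
from plan import *
plan(.32,-.25,.2,100.05)"
```

```text
travel [-0.3345, -0.2953, -0.0432] twz 0.0007 rows 8.1 rot [179.61, 0.04, 100.11]
```

Call:
{"fn": "send_rows", "kwargs": {"deltas": [{"fingers":-1,"travel":[-0.33,-0.29,-0.043],"twist":[0,0,0]},{"fingers":-1,"travel":[-0.33,-0.29,-0.043],"twist":[0,0,0]},{"fingers":-1,"travel":[-0.33,-0.29,-0.043],"twist":[0,0,0]},{"fingers":-1,"travel":[-0.33,-0.29,-0.043],"twist":[0,0,0]},{"fingers":-1,"travel":[-0.33,-0.29,-0.043],"twist":[0,0,0]}]}}

```text
t: 14.1
tool_pos: [0.3832, -0.1428, 0.1836]
tcp_rot: [180.0, 0.0, 100.2]
wrist_force: [0.3, 0.0, 0.0]
gripper_width: 0.0856
finger_force: 0.0
```

Run:
```python
from rig import r
import cv2,numpy as np
from h import *
c=r.capture("top")
for o in find(c,.065,(.35,.8,-.2,.25),.005): print(*o)
cv2.imwrite("pics/end.png",cv2.resize(c["pixels"][70:220,170:340],(680,600))[:,:,::-1])
```

```text
[0.6684, 0.0067] [0.6682, 0.0063] -79.95 [159.5, 51.2] [51.9, 160.1] 0.065 837
[0.5953, 0.11] [0.5961, 0.1102] 9.76 [159.2, 49.9] [50.1, 159.6] 0.065 809
[0.5646, -0.0678] [0.5656, -0.0675] 9.95 [158.5, 50.2] [50.1, 158.4] 0.0653 827
[0.492, 0.0368] [0.4919, 0.0367] -80.04 [160.4, 50.8] [51.1, 159.7] 0.0654 874
```

View pics/end.png

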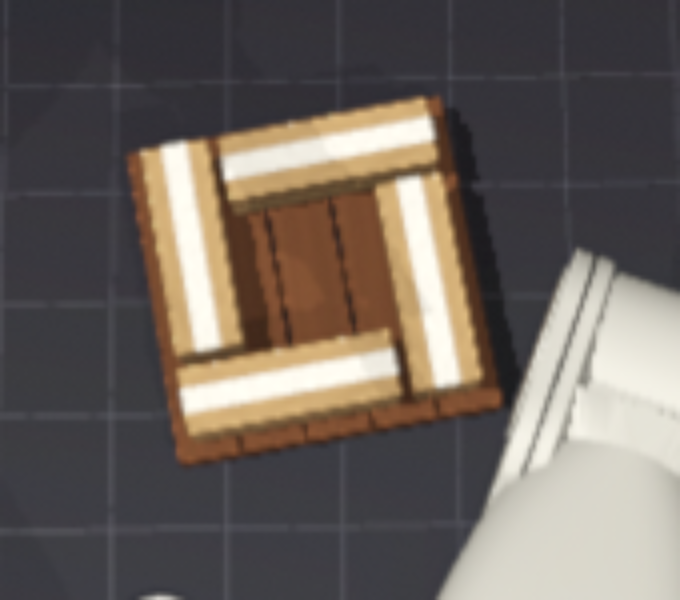

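The pinwheel is complete: four cartons around an empty square, centres within about 1 mm of their targets, and the laid cartons unmoved.

```bash
python3 -c "
from rig import r
print(r.hand_in())"
```

```text
the job is handed in; nothing more can be done
None
```

The pinwheel layer is finished and handed in at about 14 s: both loose cartons are in the empty places, measured within about 1 mm of target, and the two laid cartons have not moved.

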